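# Index a trimming jig to its next hole

### The arm

A 7-joint arm with a two-finger parallel gripper is mounted at the origin on the work surface; the furniture and walls round the work are solid. World frame = base frame: x ahead of the robot, y to its left, z up, the work surface at z = 0. Lengths are in m, angles in rad, forces in N, time in s.
With the tool pointing down it reaches from about 0.4 to 0.875 m from the base axis. Payload 4.4 kg.
Tool frame: the origin (TCP) lies on the mounting face of the last link; the fingertips stand 173 mm ahead of it and the grasp point (between the pads) lies 155 mm ahead of it (r.grasp_offset is the z of the grasp point in the tool frame, in m); z points along the fingers, y is the line along which they close (so a half turn about z gives the same grasp; the last joint's range is limited). The gripper opens to 85 mm and grips with 20 to 120 N. Pads are 22 mm wide; open, the fingers measure 114 mm over their backs; the gripper's body (76 mm by 85 mm) begins 54 mm behind the grasp point. The pads swing forward as they close: fully open they stand 13 mm farther back than shut.
Start: joints at [-1.2, 0.628, 0.038, 1.517, -0.027, 0.996, -0.02], TCP at [0.275, 0.589, 0.405] pointing down, gripper open.
Joint ranges: [-3.06, 3.06], [-0.37, 2.12], [-1.25, 1.32], [0.18, 2.47], [-1.1, 4.24], [0.23, 1.98], [-2.94, 2.94]. Speed limits (rad/s): [2.57, 2.57, 3.14, 3.14, 3.14, 3.14, 3.14].

### API

Orientations are given as [roll, pitch, yaw] about the fixed x, y, z axes, in that order (R = Rz(yaw) Ry(pitch) Rx(roll)).
In Python, from rig import r, cams, ticket gives the robot as it stands. The module is installed in compiled form; this text tells all that it offers.
- The arm moves only by the tool carry_out, never from a script. Its argument "deltas" is a list of rows, each a list of 5 numbers: the finger opening in m, from 0 to 0.0854, then the shift along the world's x, y, z in m, then the turn about the world's z in rad. A call has 1 to 5 rows; each row shifts and turns the commanded pose from where the row before left it; what a row does not reach is not made up. A row lasts 1/10 s, in which the tool goes at most 50 mm and 8.59 degrees, less where a joint would pass 70% of its speed; a pose out of reach is approached as far as the arm can. A call with a gripper value outside its range is refused whole. The fingers move at their own pace and stop on an object; the grip force is fixed at half the most. Time passes only in rows, so rows that do not move let the fingers close. It gives the time, the measured TCP pose, the force, the opening and the grip force at its end, in the units of the state.
- r.get_obs(): the state, without advancing time (a new reading comes with each control period).
- cams.snapshot(name): name is "scene" or "top" or "wrist"; returns a dict with "image" (420x560x3 uint8, red, green, blue), "range_z" (420x560 float32, m along the optical axis (not along the pixel's ray), 0 where there is no reading), "mtx" (3x3 intrinsics, pixels), "rvec" (rotation vector, rad) and "tvec" (3), from world to camera coordinates, as OpenCV has them; the wrist camera has in their place "T_tool_cam" (4x4, takes a point from camera to tool coordinates, whose origin is the TCP and whose axes are the flange's). Camera axes: x right, y down, z forward; pixel columns grow to the right and rows downward; lengths in m; the calibration is good to about 2 mm. A picture is of the moment at which its call begins: read the wrist's pose just before it.
- ticket.sign_off(): hands the job in; it is judged then, once.
The state is a dict: "time_s": time; "q": joint angles; "joint_vel": joint speeds; "joint_torque": joint torques, N m; "eef_pos": TCP position; "ee_rot": TCP orientation; "wrist_force": force on the tool from outside, world axes, zero at the start; "moment": the same for the moment, N m; "width": opening from 0.0 (shut) to 1.0 (fully open); "gripper_force": force on a finger pad.
Only numpy, scipy, OpenCV 4.12 (cv2) and the standard library are available. Lean on these libraries where they do the work, as an engineer would, in place of code of your own. Each camera call takes 0.05 s, during which the arm holds its last target. There are 200 camera calls.

### The job

The next cut on the resin blank is one angle step further on: hook a fingertip under the pull ring of the trimming jig's spring index pin, lift the pin out of its hole, swing the arm one hole counter-clockwise as seen from above (not past it), and let the pin spring fully home there. Pull and swing gently with the hooked finger, without pinching or wrenching the ring; the blank rides along lying in its nest, and the things round the jig stay where they are.

Things in the scene. Friction and masses are not known exactly. Their poses are not given: they have to be found in the camera images.
- jig: Trimming jig, screwed to the table: 12 mm aluminium plate, 266 mm long, up to 224 mm wide. Origin: underside, on the upright axis about which the arm turns; -x points to the jig's front. There a steel quadrant plate, top 24 mm above the table, has four bushed holes (13 mm wide, 12 mm deep), 140 mm from that axis and 20 degrees apart. Behind, a saw guide: two slotted posts 88 mm high.
- swing_arm (a joint): Angle of the arm (rad): 0 at the start, counter-clockwise from above positive, next hole at +0.349. A grey bar, top 40 mm above the table, from the 106 mm turntable on the jig's axis to 156 mm out over the quadrant. Turns with light friction (about 1 N at the ring) and stays where left; locked, with 0.6 degree of play either way, while the pin is in a hole.
- index_pin (a joint): Lift of the spring index pin (m): 0 fully home, end stop at 0.024. The round-ended upright pin, 10 mm thick, sits in the arm's end, 140 mm from the jig's axis. It clears the quadrant plate above 0.012; 0.015 to 0.020 is a good lift. Spring: 5.5 N down at home, 11 N at the stop. Let go between holes it rides on the plate (about 0.012) and drops into the next hole it reaches.
- ring_eye (a point): Centre of the opening of the pull ring on top of the pin, 100 mm above the table with the pin home, 133 mm from the jig's axis; moves with the pin. Axes: -x outward along the arm, y across it. The ring: a rigid rounded-square loop of 6 mm steel wire set across the arm, opening 48 mm wide (y) and 46 mm high, leaning 15 degrees inward. A shut gripper tilted 45 degrees can enter from outside, pointing inward and down.
- ring_top (a point): Middle of the ring's top bar (centre of its 6 mm wire), 25 mm above ring_eye and 7 mm inward of it; the bar to hook a fingertip under. Inward of the ring nothing but the saw guide stands higher than 75 mm above the table; below it is the pin's 19 mm wide plunger barrel with a collar, up to 74 mm high. Axes as for ring_eye.
- next_hole (a point): Centre of the mouth of the hole that the pin is to drop into, on top of the quadrant plate.
- nest (a point): Middle of the floor of the nest on the turntable (two low dark rails, 9 mm high, 21 mm apart, and an end stop); turns with the arm. Axes as for ring_eye.
- blank_mid (a point): Middle, half-way up, of the white resin figure blank (18 x 68 x 18 mm, 20 g) that lies loose in the nest, 9 mm above the nest's floor.
- trim_dish: Shallow tin dish of trimmings, 76 mm wide, 9 mm high, on the table to the left of the jig; origin under its centre; to be left alone.
- cutters: Flush cutters lying flat, 42 x 123 x 10 mm, in front of the jig; origin under the centre; to be left alone.
- waiting_a: Untrimmed white resin blank, about 18 x 68 x 20 mm, waiting on the table to the right; origin under its centre; to be left alone.
- waiting_b: Untrimmed white resin blank, about 18 x 68 x 20 mm, waiting on the table to the right; origin under its centre; to be left alone.
- waiting_c: Untrimmed white resin blank, about 18 x 68 x 20 mm, waiting on the table to the right; origin under its centre; to be left alone.
- sand: Cork sanding block, 47 x 85 x 26 mm; origin under its centre; to be left alone.
- wax: Lidded tub of wax, 66 mm wide, 62 mm high; origin under its centre; to be left alone.

How it is judged:
On the way, in this order (a step that is already met when the one before it is completed fails the run):
1. the pin is lifted clear of its first hole before the arm has swung (value of joint index_pin above 0.0118 m and value of joint swing_arm below 0.1 rad and contact force between the fingers and index_pin above 1 N), for 0.1 s.
2. the arm is swung more than half-way with the finger still at the ring (value of joint swing_arm above 0.2 rad and value of joint index_pin above 0.009 m and contact force between the fingers and index_pin above 0.3 N).
3. the pin has sprung fully home in the next hole (value of joint index_pin below 0.002 m and value of joint swing_arm between 0.322886 and 0.375246 rad), for 0.2 s.
At the end, for the whole second after the job is handed in: The index pin is fully home (lift under 2 mm) in the next hole counter-clockwise, so the arm stands 20 degrees from its start, within 1.5 degrees; the blank still lies in its nest, within about 18 mm of its place, at rest (all of step 3 and distance between blank_mid and nest below 0.02 m and linear speed of blank below 0.02 m/s and velocity of joint swing_arm below 0.05 rad/s); the robot touches nothing.
It fails at once if the arm swings half a step past the next hole, or the wrong way (value of joint swing_arm above 0.523599 rad or value of joint swing_arm below -0.139626 rad).
It fails at once if the ring is pinched, wrenched or pulled hard against its stop (over 35 N between fingers and ring) (contact force between the fingers and index_pin above 35 N).
It fails at once if the blank is touched, lifted or thrown out of its nest (contact force between the fingers and blank above 0.5 N or z of blank_mid in the frame of nest above 0.018 m or distance between blank_mid and nest above 0.025 m).
It fails at once if something round the jig is shoved or carried away (over 20 mm) (distance of any of trim_dish, cutters, waiting_a, waiting_b, waiting_c, sand, wax from where it was at the start of the episode above 0.02 m).
It also fails if it takes over 45 s, if anything falls off the work surface, if the arm or the gripper's body presses on something with over 40 N, if the wrist force passes 120 N, or if a joint passes its speed limit or range.

## Working session

There is one attempt and no reset: what is moved stays moved. The work goes in short steps, Python scripts to look and compute and a tool call to move; the robot and the scene stay as the last step left them, time stands still between calls to the robot, and variables do not carry over. Pictures are saved under pics/ and viewed, at most 10 in all, crops included, and the job is handed in when it is done.

Besides the shell and the picture viewer there is one more tool, called after "Call:" as a command line: name --pt "numbers of a row" for each row, then --argument value for the rest. carry_out: Moves the arm, as the interface text tells. Its arguments: {"type":"object","properties":{"deltas":{"type":"array"}},"required":["deltas"]}

```bash
mkdir -p pics; cat > h.py <<'E'
from rig import r,cams,ticket
import numpy as np,cv2
def snap(n,f=None):
    s=cams.snapshot(n)
    if f: cv2.imwrite('pics/'+f,s['image'][:,:,::-1])
    np.savez('pics/'+n+'.npz',**s)
    return s
def w(s,u,v,z=None):
    R=cv2.Rodrigues(np.array(s['rvec'],float))[0];t=np.array(s['tvec'],float).ravel();K=s['mtx']
    d=np.linalg.inv(K)@[u,v,1]
    if z is None: return R.T@(d*s['range_z'][int(v),int(u)]-t)
    o=-R.T@t;dd=R.T@d
    return o+dd*(z-o[2])/dd[2]
E
python3 - <<'E'
from h import *
o=r.get_obs();print(o)
snap('top','top0.png');snap('scene','scene0.png')
E
```

```text
{'time_s': 0.0, 'q': array([-1.19981286,  0.62934005,  0.038443  ,  1.51838863, -0.02693674,
        0.99627546, -0.02001127]), 'joint_vel': array([ 2.63101838e-04, -8.79756575e-04,  6.45875778e-05, -3.24932726e-04,
       -1.41942574e-03,  4.24094254e-04, -2.43669619e-03]), 'joint_torque': array([-8.42921290e-04, -5.63390493e+01,  1.22594923e+00, -1.93448353e+01,
        1.10117916e-02,  1.05628849e-02, -8.98857735e-07]), 'eef_pos': array([0.27481996, 0.58871422, 0.40378615]), 'ee_rot': array([-3.13970044e+00,  7.86763191e-05,  2.70483110e+00]), 'wrist_force': array([-0.22622488,  0.72041852,  0.17532208]), 'moment': array([ 0.0359501 , -0.01353993, -0.07292843]), 'gripper_force': 0.0, 'width': 0.9989667192253924}
```

View pics/top0.png

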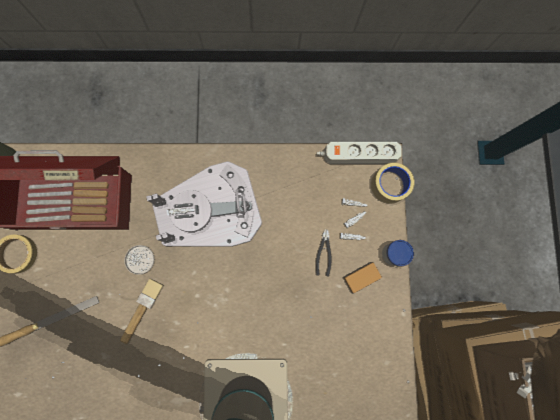

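View pics/scene0.png

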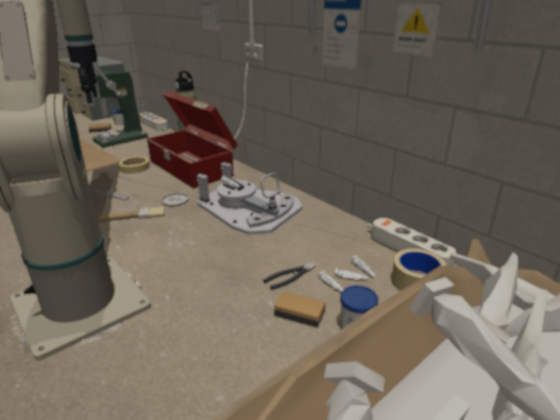

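The top view shows the jig at about (200,208), the ring at about (241,203) and the robot base at about (245,400). The scene view shows the ring standing up at (270,183). Next I'll locate the jig and ring from the depth data.

```bash
python3 - <<'E'
from h import *
s=dict(np.load('pics/top.npz'))
np.set_printoptions(precision=4,suppress=True)
for n,u,v in [('base',245,395),('plate',215,240),('turntable',190,212),('ring',241,203),('arm',220,208),('dish',140,260),('cutter',323,255),('wax',400,253),('sand',362,278),('pw',363,151)]:
    print(n,w(s,u,v))
im=s['image'][155:255,145:270]
cv2.imwrite('pics/topc.png',cv2.resize(im,None,fx=6,fy=6,interpolation=cv2.INTER_CUBIC)[:,:,::-1])
# all points in jig region by height
H,W=s['range_z'].shape
pts=[(u,v,*w(s,u,v)) for v in range(155,255) for u in range(145,270) if s['range_z'][v,u]>0]
P=np.array(pts)
q=P[(P[:,4]>0.085)]
q=P[(P[:,4]>0.078)]
print(q)
E
```

```text
base [ 0.0632 -0.0075  0.1631]
plate [0.4002 0.0804 0.0124]
turntable [0.4678 0.1397 0.0517]
ring [0.4887 0.0103 0.0632]
arm [0.4805 0.0658 0.0373]
dish [ 0.3494  0.2769 -0.0008]
cutter [ 0.3609 -0.2021  0.003 ]
wax [ 0.3626 -0.3846  0.0615]
sand [ 0.3012 -0.297   0.0245]
pw [ 0.6314 -0.3083  0.0422]
[[236.     189.       0.5124   0.019    0.1181]
 [237.     189.       0.5113   0.0162   0.1231]
 [238.     189.       0.5125   0.0142   0.1178]
 ...
 [159.     239.       0.3965   0.2054   0.0866]
 [160.     239.       0.3969   0.2043   0.0819]
 [161.     239.       0.3971   0.2024   0.0799]]
```

View pics/topc.png

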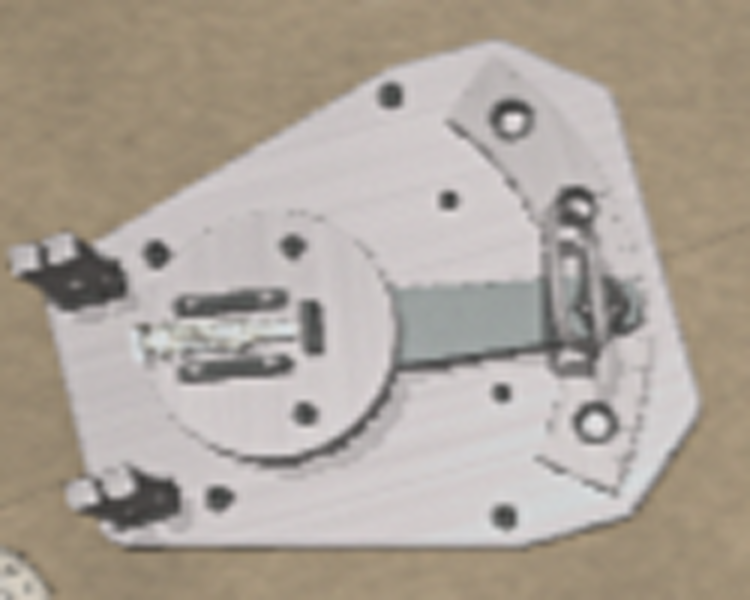

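The pull ring is at about (0.49, 0.01), with outward along the arm roughly -y. The next counter-clockwise hole is at crop (575,207).

The moves only take shifts and yaw, so I need to find out whether the tool gains tilt when pushed to the edge of its reach. I'll try that in free space, moving upward.

Call:
carry_out --pt "0 0 0 0.05 0" --pt "0 0 0 0.05 0" --pt "0 0 0 0.05 0" --pt "0 0 0 0.05 0" --pt "0 0 0 0.05 0"

```text
time_s: 0.6
eef_pos: [0.2747, 0.5885, 0.6566]
ee_rot: [-3.141, -0.0, 2.705]
wrist_force: [0.7, 1.3, 0.0]
width: 0.142
gripper_force: 0.0
```

Call:
carry_out --pt "0 0 0 0.05 0" --pt "0 0 0 0.05 0" --pt "0 0 0 0.05 0" --pt "0 0 0 0.05 0" --pt "0 0 0 0.05 0"

```text
time_s: 1.1
eef_pos: [0.2551, 0.5466, 0.8403]
ee_rot: [3.061, 0.0, 2.705]
wrist_force: [0.1, 0.8, 0.4]
width: -0.002
gripper_force: 0.0
```

```bash
python3 - <<'E'
from h import *
o=r.get_obs();print(o['q'],o['eef_pos'],o['ee_rot'],o['time_s'])
s=dict(np.load('pics/top.npz'))
np.set_printoptions(precision=4,suppress=True)
H=[w(s,145+u/6-.4,155+v/6-.4,.024)[:2] for u,v in [(512,118),(575,207),(597,423)]]
print(H)
# centre: circle r=.14 with holes at angles a+40... 
from scipy.optimize import least_squares
f=lambda p:np.concatenate([p[:2]+.14*np.array([np.cos(p[2]+k*np.pi/9),np.sin(p[2]+k*np.pi/9)])-h for k,h in zip([2,1,-1],H)])
q=least_squares(f,[.46,.14,-1.5]);print(q.x,q.fun)
c=q.x[:2];a=q.x[2];d=np.array([np.cos(a),np.sin(a)])
print('pin',c+.14*d,'eye',c+.133*d,'top',c+.126*d,'next',c+.14*np.array([np.cos(a+np.pi/9),np.sin(a+np.pi/9)]))
P=np.array([w(s,u,v) for v in range(180,225) for u in range(225,255)])
P=P[P[:,2]>.105];print(P)
E
```

```text
[-1.24317758e+00  4.69014763e-01  1.64876339e-01  6.15167929e-01
 -8.35834257e-02  1.98063327e+00 -1.57686928e-03] [0.25509706 0.5465517  0.84026377] [3.06080880e+00 4.24678775e-04 2.70451380e+00] 1.1
[array([0.5732, 0.0426]), array([0.5331, 0.0145]), array([0.4377, 0.0043])]
[ 0.4723  0.1402 -1.469 ] [-0.0005  0.0001  0.0002 -0.0003  0.0003  0.0002]
pin [0.4865 0.001 ] eye [0.4858 0.0079] top [0.4851 0.0149] next [0.5333 0.0142]
[[ 0.5124  0.019   0.1181]
 [ 0.5113  0.0162  0.1231]
 [ 0.5125  0.0142  0.1178]
 [ 0.5138  0.0123  0.1118]
 [ 0.5089  0.0186  0.123 ]
 [ 0.5088  0.0162  0.1234]
 [ 0.5091  0.0139  0.1219]
 [ 0.5114  0.0123  0.1116]
 [ 0.5062  0.0184  0.1242]
 [ 0.5067  0.0163  0.122 ]
 [ 0.5092  0.0147  0.1107]
 [ 0.51    0.0126  0.1068]
 [ 0.5032  0.0182  0.127 ]
 [ 0.5039  0.0161  0.1238]
 [ 0.5007  0.0181  0.1278]
 [ 0.5004  0.0157  0.1288]
 [ 0.4978  0.0179  0.13  ]
 [ 0.4986  0.0159  0.1262]
 [ 0.4959  0.0181  0.1276]
 [ 0.4956  0.0156  0.1291]
 [ 0.4937  0.0182  0.1266]
 [ 0.4927  0.0154  0.1318]
 [ 0.4909  0.018   0.1285]
 [ 0.491   0.0157  0.1283]
 [ 0.3145 -0.0491 
[... 578 characters left out ...]
 0.472   0.0132  0.1277]
 [ 0.4698  0.0155  0.1271]
 [ 0.4702  0.0134  0.1247]
 [ 0.4674  0.0155  0.1273]
 [ 0.4674  0.0132  0.1269]
 [ 0.4653  0.0156  0.1256]
 [ 0.4651  0.0132  0.1266]
 [ 0.4652  0.0109  0.1259]
 [ 0.4635  0.0159  0.1219]
 [ 0.4634  0.0134  0.1229]
 [ 0.4625  0.0108  0.1278]
 [ 0.4607  0.0133  0.1249]
 [ 0.4609  0.011   0.1233]
 [ 0.4586  0.0134  0.1228]
 [ 0.4591  0.0113  0.1198]
 [ 0.4588  0.0088  0.1216]
 [ 0.4603  0.007   0.1127]
 [ 0.4572  0.0115  0.1167]
 [ 0.4574  0.0092  0.1154]
 [ 0.4583  0.0072  0.11  ]
 [ 0.3145 -0.0491  1.0053]
 [ 0.4557  0.0094  0.1113]
 [ 0.4561  0.0072  0.109 ]
 [ 0.3145 -0.0491  1.0053]
 [ 0.3145 -0.0491  1.0053]
 [ 0.3145 -0.0491  1.0053]]
```

The ring-top estimate of (0.485, 0.015, 0.125) matches the stated sizes. Pushing at the limit does tilt the tool outward. I'll move down off the limit and yaw so the closing axis will lie across the tilt, then see whether the tilt stays.

Call:
carry_out --pt "0 0 0 -0.05 -0.15" --pt "0 0 0 -0.05 -0.15" --pt "0 0 0 -0.05 -0.15" --pt "0 0 0 0 -0.15" --pt "0 0 0 0 -0.15"

```text
time_s: 1.6
eef_pos: [0.2547, 0.5461, 0.689]
ee_rot: [3.068, 0.005, 1.955]
wrist_force: [0.4, 0.4, 0.3]
width: 0.001
gripper_force: 0.0
```

Call:
carry_out --pt "0 0 0 0 -0.15" --pt "0 0 0 0 -0.15" --pt "0 0 0 0 -0.15" --pt "0 0 0 0 -0.15" --pt "0 0 0 0 -0.15"

```text
time_s: 2.1
eef_pos: [0.255, 0.5467, 0.6919]
ee_rot: [3.062, 0.001, 1.206]
wrist_force: [0.3, 0.6, -0.1]
width: 0.001
gripper_force: 0.0
```

Call:
carry_out --pt "0 0 0 0.05 -0.07" --pt "0 0 0 0.05 0" --pt "0 0 0 0.05 0" --pt "0 0 0 0.05 0" --pt "0 0 0 0.05 0"

```text
time_s: 2.6
eef_pos: [0.2378, 0.5032, 0.8663]
ee_rot: [3.055, -0.091, 1.15]
wrist_force: [-0.9, -0.2, -0.3]
width: 0.001
gripper_force: 0.0
```

```bash
python3 - <<'E'
from h import *
o=r.get_obs();print(o['q'],o['eef_pos'],o['ee_rot'],o['time_s'])
E
```

```text
[-1.37760831  0.38830595  0.38262582  0.69575206 -0.07286695  1.98070814
 -1.48542822] [0.2378394  0.50318236 0.86634363] [ 3.05488213 -0.09113649  1.15002212] 2.6
```

Call:
carry_out --pt "0 0.012 0.027 0.04 0" --pt "0 0.012 0.027 0.04 0" --pt "0 0.012 0.027 0.04 0" --pt "0 0.012 0.027 0.04 0" --pt "0 0.012 0.027 0.04 0"

```text
time_s: 3.1
eef_pos: [0.2592, 0.5451, 0.9053]
ee_rot: [3.035, -0.273, 1.167]
wrist_force: [-0.8, 0.1, -0.4]
width: -0.001
gripper_force: 0.0
```

Call:
carry_out --pt "0 0.012 0.027 0.04 0" --pt "0 0.012 0.027 0.04 0" --pt "0 0.012 0.027 0.04 0" --pt "0 0.012 0.027 0.04 0" --pt "0 0.012 0.027 0.04 0"

```text
time_s: 3.6
eef_pos: [0.2716, 0.5665, 0.9312]
ee_rot: [3.024, -0.416, 1.183]
wrist_force: [-0.0, 0.4, -0.7]
width: -0.001
gripper_force: 0.0
```

```bash
python3 - <<'E'
from h import *
o=r.get_obs();print(o['q'],o['eef_pos'],o['ee_rot'],o['time_s'])
E
```

```text
[-1.2797648   0.58498511  0.70731464  0.18635911 -0.47297184  1.98064468
 -1.45757112] [0.27163358 0.56649784 0.93122569] [ 3.02375062 -0.41622619  1.18299505] 3.6
```

Call:
carry_out --pt "0 0 0 0.05 0" --pt "0 0 0 0.05 0" --pt "0 0 0 0.05 0" --pt "0 0 0 0.05 0" --pt "0 0 0 0.05 0"

```text
time_s: 4.1
eef_pos: [0.2296, 0.4725, 1.0234]
ee_rot: [2.994, -0.57, 1.206]
wrist_force: [0.8, -0.4, -1.2]
width: 0.002
gripper_force: 0.0
```

Call:
carry_out --pt "0 0 0 0.05 0" --pt "0 0 0 0.05 0" --pt "0 0 0 0.05 0" --pt "0 0 0 0.05 0" --pt "0 0 0 0.05 0"

```text
time_s: 4.6
eef_pos: [0.1929, 0.3913, 1.0882]
ee_rot: [2.956, -0.72, 1.238]
wrist_force: [0.6, 0.7, -0.4]
width: 0.0
gripper_force: 0.0
```

```bash
python3 - <<'E'
from h import *
o=r.get_obs();print(o['q'],o['eef_pos'],o['ee_rot'],o['time_s'])
E
```

```text
[-1.43439779  0.33063163  1.27347511  0.18482388 -0.83736431  1.9808485
 -1.37721368] [0.19294295 0.39125392 1.08818244] [ 2.95628882 -0.71950695  1.23757687] 4.6
```

```bash
cat >> h.py <<'E'
from scipy.spatial.transform import Rotation as Ro
C=np.array([.4723,.1402]);A0=-1.469
def ring(sw=0,lift=0):
    a=A0+sw;u=np.array([np.cos(a),np.sin(a)])
    return np.r_[C+.133*u,.1+lift],np.r_[C+.126*u,.125+lift],a+np.pi
def st():
    o=r.get_obs();R=Ro.from_euler('xyz',o['ee_rot']).as_matrix();d=R[:,2]
    print('t',o['time_s'],'q',o['q'].round(3),'p',o['eef_pos'].round(4),'d',d.round(3),'az',round(np.arctan2(d[1],d[0]),3),'tilt',round(np.degrees(np.arccos(-d[2])),1),'y',R[:,1].round(3),'tip',(o['eef_pos']+.173*d).round(4),'F',o['wrist_force'].round(1))
    return o,R,d
E
python3 - <<'E'
from h import *
o,R,d=st();eye,top,az=ring()
dy=az-np.arctan2(d[1],d[0]);print('dyaw',dy)
d2=Ro.from_euler('z',dy).as_matrix()@d
for k in (.15,.04): 
    p=eye+[0,0,.003]-d2*(.173+k);print(k,p,p-o['eef_pos'])
E
```

```text
t 4.6 q [-1.434  0.331  1.273  0.185 -0.837  1.981 -1.377] p [0.1929 0.3913 1.0882] d [ 0.386  0.552 -0.739] az 0.96 tilt 42.3 y [ 0.889 -0.436  0.139] tip [0.2597 0.4867 0.9603] F [ 0.6  0.7 -0.4]
dyaw 0.7121431340539894
0.15 [ 0.50791971 -0.2085021   0.34177921] [ 0.31497676 -0.59975602 -0.74640324]
0.04 [ 0.50039198 -0.1348087   0.26046121] [ 0.30744902 -0.52606262 -0.82772123]
```

Call:
carry_out --pt "0 0.02 -0.01 -0.04 0.03" --pt "0 0.02 -0.01 -0.04 0.03" --pt "0 0.02 -0.02 -0.035 0.04" --pt "0 0.02 -0.02 -0.035 0.04" --pt "0 0.02 -0.02 -0.035 0.04"

```text
time_s: 5.1
eef_pos: [0.2369, 0.3295, 1.025]
ee_rot: [3.043, -0.762, 1.215]
wrist_force: [1.8, -1.8, -0.2]
width: -0.002
gripper_force: 0.0
```

Call:
carry_out --pt "0 0.02 -0.03 -0.03 0.04" --pt "0 0.02 -0.03 -0.03 0.04" --pt "0 0.02 -0.03 -0.03 0.04" --pt "0 0.02 -0.03 -0.03 0.04" --pt "0 0.02 -0.03 -0.03 0.04"

```text
time_s: 5.6
eef_pos: [0.3315, 0.1883, 0.8821]
ee_rot: [3.049, -0.757, 1.404]
wrist_force: [1.2, 0.4, -0.5]
width: 0.001
gripper_force: 0.0
```

```bash
python3 - <<'E'
from h import *
o,R,d=st();eye,top,az=ring()
dy=az-np.arctan2(d[1],d[0]);print('dyaw',dy)
d2=Ro.from_euler('z',dy).as_matrix()@d
for k in (.15,.04): 
    p=eye+[0,0,.003]-d2*(.173+k);print(k,p,p-o['eef_pos'])
E
```

```text
t 5.6 q [-1.827 -0.365  0.848  1.381  0.026  1.277 -1.11 ] p [0.3315 0.1883 0.8821] d [ 0.205  0.659 -0.724] az 1.27 tilt 43.6 y [ 0.971 -0.228  0.067] tip [0.3669 0.3024 0.757 ] F [ 1.2  0.4 -0.5]
dyaw 0.40280951263624987
0.15 [ 0.50847079 -0.2138969   0.33672413] [ 0.17696979 -0.40224125 -0.545417  ]
0.04 [ 0.50075538 -0.13836627  0.25712768] [ 0.16925438 -0.32671062 -0.62501345]
```

Call:
carry_out --pt "0 0.02 -0.02 -0.036 0.02" --pt "0 0.02 -0.02 -0.036 0.02" --pt "0 0.02 -0.02 -0.036 0.02" --pt "0 0.02 -0.02 -0.036 0.02" --pt "0 0.02 -0.02 -0.036 0.02"

```text
time_s: 6.1
eef_pos: [0.4241, 0.0875, 0.704]
ee_rot: [3.036, -0.755, 1.502]
wrist_force: [54.9, -70.3, -38.5]
width: 0.005
gripper_force: 0.0
```

Call:
carry_out --pt "0 0.015 -0.027 -0.036 0.03" --pt "0 0.015 -0.027 -0.036 0.03" --pt "0 0.015 -0.027 -0.036 0.03" --pt "0 0.015 -0.027 -0.036 0.03" --pt "0 0.015 -0.027 -0.036 0.03"

```text
time_s: 6.6
eef_pos: [0.359, -0.0079, 0.5843]
ee_rot: [2.942, -0.701, 1.636]
wrist_force: [0.7, -0.5, 0.3]
width: 0.0
gripper_force: 0.0
```

```bash
python3 - <<'E'
from h import *
o,R,d=st();eye,top,az=ring()
dy=az-np.arctan2(d[1],d[0]);print('dyaw',dy)
d2=Ro.from_euler('z',dy).as_matrix()@d
for k in (.15,.04): 
    p=eye+[0,0,.003]-d2*(.173+k);print(k,p,p-o['eef_pos'])
E
```

```text
t 6.6 q [-1.442 -0.375  1.324  2.051 -0.387  0.965  0.091] p [ 0.359  -0.0079  0.5843] d [ 0.157  0.644 -0.749] az 1.332 tilt 41.5 y [ 0.986 -0.063  0.152] tip [0.3861 0.1034 0.4546] F [ 0.7 -0.5  0.3]
dyaw 0.34057981921836333
0.15 [ 0.50755473 -0.20492902  0.34500228] [ 0.14860342 -0.19701342 -0.23925514]
0.04 [ 0.50015129 -0.13245246  0.26258665] [ 0.14119998 -0.12453686 -0.32167078]
```

The arm has folded into an awkward elbow posture, with q2 and q3 at their limits, and the wrist force jumped briefly. I'll stretch out gently to unwind it.

Call:
carry_out --pt "0 0.015 0 0.005 0" --pt "0 0.02 0 0.005 0" --pt "0 0.02 0 0.005 0" --pt "0 0.02 0 0.005 0" --pt "0 0.02 0 0.005 0"

```text
time_s: 7.1
eef_pos: [0.4002, 0.0111, 0.6352]
ee_rot: [2.906, -0.676, 1.628]
wrist_force: [-0.2, -0.3, 0.2]
width: -0.001
gripper_force: 0.0
```

```bash
python3 - <<'E'
from h import *
st()
E
```

```text
t 7.1 q [-1.555 -0.375  1.324  1.896 -0.299  0.998 -0.087] p [0.4002 0.0111 0.6352] d [ 0.199  0.621 -0.759] az 1.261 tilt 40.7 y [ 0.979 -0.09   0.183] tip [0.4345 0.1184 0.504 ] F [-0.2 -0.3  0.2]
```

```bash
cat > fk.py <<'E'
import numpy as np,itertools
from scipy.spatial.transform import Rotation as Ro
from scipy.optimize import least_squares
S=[([-1.19981286,.62934,.038443,1.51838863,-.02693674,.99627546,-.02001127],[.27481996,.58871422,.40378615],[-3.1397,.0000787,2.70483]),
([-1.24317758,.469014763,.164876339,.615167929,-.0835834257,1.98063327,-.00157686928],[.25509706,.5465517,.84026377],[3.0608,.000425,2.70451]),
([-1.37760831,.38830595,.38262582,.69575206,-.07286695,1.98070814,-1.48542822],[.2378394,.50318236,.86634363],[3.05488213,-.09113649,1.15002212]),
([-1.2797648,.58498511,.70731464,.18635911,-.47297184,1.98064468,-1.45757112],[.27163358,.56649784,.93122569],[3.02375,-.416226,1.182995]),
([-1.43439779,.33063163,1.27347511,.18482388,-.83736431,1.9808485,-1.37721368],[.19294295,.39125392,1.08818244],[2.956289,-.719507,1.237577]),
([-1.827,-.365,.848,1.381,.026,1.277,-1.11],[.3315,.1883,.8821],[3.049,-.757,1.404]),
([-1.442,-.375,1.324,2.051,-.387,.965,.091],[.359,-.0079,.5843],[2.942,-.701,1.636]),
([-1.555,-.375,1.324,1.896,-.299,.998,-.087],[.4002,.0111,.6352],[2.906,-.676,1.628])]
lo=np.array([-3.06,-.37,-1.25,.18,-1.1,.23,-2.94]);hi=np.array([3.06,2.12,1.32,2.47,4.24,1.98,2.94])
def fk(q,sg,p):
    # p: link vectors (x,z) after each stage + q offsets
    R=np.eye(3);t=np.array([0,0,0.]);q=np.asarray(q)+p[14:21]
    for i in range(7):
        t=t+R@np.array([p[2*i],0,p[2*i+1]])
        R=R@Ro.from_euler('y' if i%2 else 'z',q[i]*sg[i]).as_matrix()
    t=t+R@np.array([0,0,p[21]])
    return t,R
E
cat > fit.py <<'E'
from fk import *
best=None
for s in itertools.product([1,-1],repeat=4):
    sg=[s[0],1,s[1],1,s[2],1,s[3]]
    def f(p):
        e=[]
        for q,x,r in S:
            t,R=fk(q,sg,p);e+=[*(t-x),*(.2*(Ro.from_euler('xyz',r).inv()*Ro.from_matrix(R)).as_rotvec())]
        return np.r_[e,1e-3*p]
    p0=np.zeros(22);p0[[3,5,9,21]]=[.3,.4,.4,.1]
    for y7 in (0,np.pi/2,np.pi,-np.pi/2):
        p0[20]=y7*1.0
        g=least_squares(lambda p:f(p),p0)
        if best is None or g.cost<best[0]: best=(g.cost,sg,g.x,np.abs(g.fun[:-22]).max())
np.set_printoptions(precision=3,suppress=True)
print(best)
np.savez('fk.npz',sg=best[1],p=best[2])
E
time python3 fit.py
```

```text
(np.float64(5.130392390038817e-05), [-1, 1, -1, 1, -1, 1, -1], array([ 0.009,  0.169, -0.003,  0.169,  0.004,  0.272,  0.001,  0.272,
       -0.009,  0.192,  0.002,  0.192, -0.007,  0.083,  0.018, -0.011,
        0.02 ,  0.027, -0.008, -0.012, -1.531,  0.083]), np.float64(0.004224240036940191))
real	0m52.450s
user	0m53.013s
sys	0m0.020s
```

```bash
cat >> fk.py <<'E'
try:
    _d=np.load('fk.npz');SG=_d['sg'];PP=_d['p']
except Exception: pass
def ik(x,R,q0,reg=1e-3,qr=None):
    qr=(lo+hi)/2 if qr is None else qr
    def f(q):
        t,Rr=fk(q,SG,PP);return np.r_[(t-x)*10,3*Ro.from_matrix(R.T@Rr).as_rotvec(),reg*(q-qr)]
    g=least_squares(f,np.clip(q0,lo+.03,hi-.03),bounds=(lo+.02,hi-.02));return g.x,np.abs(g.fun[:6]).max()
E
cat > plan.py <<'E'
from fk import *;from h import ring
np.set_printoptions(precision=2,suppress=True)
rng=np.random.default_rng(0)
d0=Ro.from_euler('xyz',[2.906,-.676,1.628]).as_matrix()
az0=np.arctan2(d0[1,2],d0[0,2])
for sw,k in ((0,.15),(0,-.015),(.349,-.015)):
    eye,top,az=ring(sw);R=Ro.from_euler('z',az-az0).as_matrix()@d0
    x=eye+[0,0,.01]-R[:,2]*(.173+k);sol=[]
    for _ in range(40):
        q,e=ik(x,R,rng.uniform(lo,hi))
        if e<.02 and not any(np.abs(q-s).max()<.15 for s in sol): sol.append(q)
    print(sw,k,x)
    for s in sorted(sol,key=lambda s:s[2]): print(s,np.minimum(s-lo,hi-s).min())
E
timeout 500 python3 plan.py
```

```text
0 0.15 [ 0.51 -0.2   0.36]
[ 1.17  0.99 -1.21  1.74  0.23  1.12  0.37] 0.043662714703814
0 -0.015 [ 0.5  -0.09  0.23]
[ 1.04  1.19 -1.19  1.95  0.51  0.77  0.09] 0.06323842910813182
0.349 -0.015 [ 0.58 -0.07  0.23]
[ 0.83  1.21 -1.12  1.67  0.41  1.09  0.42] 0.12907130648279597
```

```bash
cat > plan2.py <<'E'
from fk import *;from h import ring
np.set_printoptions(precision=2,suppress=True)
d0=Ro.from_euler('xyz',[2.906,-.676,1.628]).as_matrix()
az0=np.arctan2(d0[1,2],d0[0,2])
for sw,k in ((0,.15),(0,-.015),(.349,-.015)):
    eye,top,az=ring(sw);R=Ro.from_euler('z',az-az0).as_matrix()@d0
    x=eye+[0,0,.01]-R[:,2]*(.173+k);print(sw,k,x)
    for q3 in np.arange(-1.2,1.3,.3):
        best=None
        for q1 in (-q3-.3,-q3+.3):
          for q5 in (-.7,0,.7):
            q0=np.array([q1,.8,q3,1.7,q5,1.1,0.])
            def f(q):
                t,Rr=fk(q,SG,PP);return np.r_[(t-x)*10,3*Ro.from_matrix(R.T@Rr).as_rotvec(),.3*(q[2]-q3)]
            g=least_squares(f,np.clip(q0,lo-1+.03,hi+1-.03),bounds=(lo-1,hi+1))
            if best is None or g.cost<best.cost:best=g
        print(round(q3,1),best.x,round(best.cost,4),np.minimum(best.x-lo,hi-best.x))
E
timeout 500 python3 plan2.py
```

```text
0 0.15 [ 0.51 -0.2   0.36]
-1.2 [ 1.17  0.99 -1.2   1.74  0.22  1.11  0.38] 0.0 [1.89 1.13 0.05 0.73 1.32 0.87 2.56]
-0.9 [ 1.05  0.83 -0.9   1.74 -0.05  1.09  0.66] 0.0 [2.01 1.2  0.35 0.73 1.05 0.86 2.28]
-0.6 [ 0.89  0.73 -0.6   1.74 -0.27  1.13  0.9 ] 0.0 [2.17 1.1  0.65 0.73 0.83 0.85 2.04]
-0.3 [ 0.71  0.68 -0.3   1.74 -0.44  1.19  1.08] 0.0 [2.35 1.05 0.95 0.73 0.66 0.79 1.86]
0.0 [ 0.51  0.66 -0.    1.74 -0.58  1.28  1.24] 0.0 [2.55 1.03 1.25 0.73 0.52 0.7  1.7 ]
0.3 [ 0.32  0.68  0.3   1.74 -0.7   1.38  1.37] 0.0 [2.74 1.05 1.02 0.73 0.4  0.6  1.57]
0.6 [ 0.14  0.74  0.6   1.74 -0.82  1.51  1.51] 0.0 [2.92 1.11 0.72 0.73 0.28 0.47 1.43]
0.9 [-0.01  0.84  0.9   1.74 -0.93  1.68  1.64] 0.0 [3.05 1.21 0.42 0.73 0.17 0.3  1.3 ]
1.2 [-0.12  1.01  1.2   1.73 -1.04  1.9   1.78] 0.0 [2.94 1.11 0.12 0.74 0.06 0.08 1.16]
0 -0.015 [ 0.5  -0.09  0.23]
-1.2 [ 1.04  1.2  -1.2   1.95  0.53  0.78  0.08] 0.0 [2.02 0.92 0.05 0.52 1.63 0.55 2.86]
-0.9 [ 0.91  1.01 -0.9   1.96  0.09  0.68  0.52] 0.0 [2.15 1.11 0.35 0.51 1.19 0.45 2.42]
-0.6 [ 0.74  0.89 -0.6   1.96 -0.32  0.71  0.93] 0.0 [2.32 
[... 724 characters left out ...]
9   1.67  0.18  1.03  0.64] 0.0 [2.32 1.03 0.35 0.8  1.28 0.8  2.3 ]
-0.6 [ 0.59  0.97 -0.6   1.67 -0.11  1.02  0.93] 0.0 [2.47 1.15 0.65 0.8  0.99 0.79 2.01]
-0.3 [ 0.42  0.91 -0.3   1.67 -0.36  1.07  1.17] 0.0 [2.64 1.21 0.95 0.8  0.74 0.84 1.77]
0.0 [ 0.24  0.89 -0.    1.67 -0.57  1.17  1.37] 0.0 [2.82 1.23 1.25 0.8  0.53 0.81 1.57]
0.3 [ 0.06  0.91  0.3   1.67 -0.75  1.29  1.54] 0.0 [3.   1.21 1.02 0.8  0.35 0.69 1.4 ]
0.6 [-0.11  0.98  0.6   1.67 -0.91  1.46  1.68] 0.0 [2.95 1.14 0.72 0.8  0.19 0.52 1.26]
0.9 [-0.26  1.1   0.9   1.67 -1.05  1.66  1.82] 0.0 [2.8  1.02 0.42 0.8  0.05 0.32 1.12]
1.2 [-0.36  1.27  1.2   1.66 -1.2   1.92  1.93] 0.0 [ 2.7   0.85  0.12  0.81 -0.1   0.06  1.01]
```

```bash
cat > sim.py <<'E'
from fk import *;from h import ring
np.set_printoptions(precision=2,suppress=True)
def step(q,dl,x,R):
    xt=x+np.array(dl[:3]);Rt=Ro.from_euler('z',dl[3]).as_matrix()@R
    def f(v):
        t,Rr=fk(v,SG,PP);return np.r_[(t-xt)*10,3*Ro.from_matrix(Rt.T@Rr).as_rotvec(),.02*(v-q)]
    l=np.minimum(lo-.006,q-1e-6);h=np.maximum(hi+.006,q+1e-6)
    g=least_squares(f,q,bounds=(l,h),xtol=1e-6,ftol=1e-6);q=g.x
    e=np.abs(f(q)[:6]).max()
    t,Rr=fk(q,SG,PP)
    return q,e,(t if e>.02 else xt),(Rr if e>.02 else Rt)
def run(q,segs,x=None,R=None):
    q=np.array(q,float)
    x,R=fk(q,SG,PP) if x is None else (x,R)
    for n,dl in segs:
        em=0;dm=0
        for _ in range(n):
            q0=q;q,e,x,R=step(q,dl,x,R);em=max(em,e);dm=max(dm,np.abs(q-q0).max())
        d=R[:,2]
        print(n,dl,'q',q,'x',x,'az %.2f tilt %.1f yz %.2f err %.3f dq %.2f'%(np.arctan2(d[1],d[0]),np.degrees(np.arccos(-d[2])),R[2,1],em,dm))
    return q,x,R
if __name__=='__main__':
    q=[-1.555,-.375,1.324,1.896,-.299,.998,-.087]
    for A in ( [(10,(.0,.04,.0,-.03)),(5,(.0,.04,0,0)),(8,(.04,0,-.02,0)),(12,(.015,-.045,-.0,0)),(6,(-.01,-.045,-.02,.05))],
               [(10,(.02,.03,.02,0)),(8,(.03,.02,-.02,0)),(10,(.01,-.045,-.0,0)),(6,(-.01,-.045,-.02,.05))],
               [(8,(.04,.0,.0,-.1)),(6,(.04,0,-.02,0)),(6,(0,-.045,-.02,0)),(6,(-.01,-.02,-.02,.1))]):
        print();run(q,A)
E
timeout 500 python3 sim.py
```

```text
10 (0.0, 0.04, 0.0, -0.03) q [-1.69  0.33  1.18  1.71 -0.84  0.75 -0.48] x [0.4  0.41 0.63] az 0.96 tilt 41.0 yz 0.18 err 0.000 dq 0.09
5 (0.0, 0.04, 0, 0) q [-1.61  0.64  1.09  1.3  -0.92  0.88 -0.76] x [0.4  0.61 0.63] az 0.96 tilt 41.0 yz 0.18 err 0.000 dq 0.10
8 (0.04, 0, -0.02, 0) q [-0.92  1.05  0.78  0.72 -1.11  0.95 -0.61] x [0.72 0.61 0.47] az 0.96 tilt 41.0 yz 0.18 err 0.000 dq 0.13
12 (0.015, -0.045, -0.0, 0) q [-0.15  0.99  0.48  0.75 -1.11  1.24  0.01] x [0.9  0.07 0.47] az 0.96 tilt 41.0 yz 0.18 err 0.000 dq 0.10
6 (-0.01, -0.045, -0.02, 0.05) q [ 0.22  1.11  0.38  0.77 -1.06  1.51  0.59] x [ 0.84 -0.2   0.35] az 1.26 tilt 41.0 yz 0.18 err 0.000 dq 0.12

10 (0.02, 0.03, 0.02, 0) q [-2.43 -0.38  1.33  1.34  0.42  1.03 -1.13] x [0.45 0.27 0.85] az 0.95 tilt 47.7 yz 0.36 err 0.236 dq 0.12
8 (0.03, 0.02, -0.02, 0) q [-2.39 -0.38  1.33  1.74  0.96  0.56 -1.66] x [0.44 0.3  0.73] az 0.75 tilt 58.7 yz 0.50 err 0.320 dq 0.09
10 (0.01, -0.045, -0.0, 0) q [-1.34 -0.38  1.33  1.68 -0.39  0.76  0.05] x [ 0.47 -0.12  0.75] az 0.60 tilt 59.1 yz 0.56 err 0.201 dq 0.28
6 (-0.01, -0.045, -0.02, 0.05) q [-0.74 -0.38  1.33  1.84 -0.58  1.07  0.72] x [ 0.3  -0.26  0.68] az 0.54 tilt 55.1 yz 0.64 err 0.288 dq 0.17

8 (0.04, 0.0, 0.0, -0.1) q [-1.87 -0.38  1.33  1.74  0.83  0.75 -1.73] x [0.52 0.03 0.7 ] az 0.15 tilt 47.1 yz 0.36 err 0.326 dq 0.24
6 (0.04, 0, -0.02, 0) q [-1.84 -0.38  1.33  1.88  1.17  0.61 -2.05] x [0.51 0.02 0.67] az 0.08 tilt 54.7 yz 0.43 err 0.406 dq 0.06
6 (0, -0.045, -0.02, 0) q [-1.14 -0.38  1.33  2.07  0.34  0.23 -0.91] x [ 0.42 -0.2   0.61] az -0.01 tilt 54.8 yz 0.47 err 0.206 dq 0.28
6 (-0.01, -0.02, -0.02, 0.1) q [-0.71 -0.38  1.33  2.16 -0.65  0.69  0.67] x [ 0.29 -0.23  0.57] az 0.36 tilt 51.3 yz 0.53 err 0.182 dq 0.63
```

```bash
cat > s2.py <<'E'
from sim import *
q=[-1.555,-.375,1.324,1.896,-.299,.998,-.087]
q,x,R=run(q,[(10,(.0,.04,.0,-.03))])
for A in ([(8,(.045,0,0,-.1)),(8,(.0,-.05,-.02,-.05)),(6,(-.01,-.045,-.02,0.1)),(8,(-.03,0,-.01,.1)) ],
          [(6,(.045,0,0,-.05)),(10,(.0,-.045,-.01,0)),(4,(-.01,-.045,-.02,0.05)),(6,(-.03,0,-.02,.1))],
          [(6,(.045,0,0,-.15)),(10,(.0,-.045,-.01,-.05)),(4,(-.01,-.045,-.02,0.15)),(8,(-.02,0,-.015,.13))]):
    print();run(q,A,x,R)
E
timeout 500 python3 s2.py
```

```text
10 (0.0, 0.04, 0.0, -0.03) q [-1.69  0.33  1.18  1.71 -0.84  0.75 -0.48] x [0.4  0.41 0.63] az 0.96 tilt 41.0 yz 0.18 err 0.000 dq 0.09

8 (0.045, 0, 0, -0.1) q [-0.92  0.94  1.24  0.78 -0.93  1.11 -1.29] x [0.76 0.41 0.63] az 0.16 tilt 41.0 yz 0.18 err 0.000 dq 0.19
8 (0.0, -0.05, -0.02, -0.05) q [-0.64  0.84  1.07  1.47 -1.11  0.63 -0.79] x [0.76 0.01 0.47] az -0.24 tilt 41.0 yz 0.18 err 0.000 dq 0.16
6 (-0.01, -0.045, -0.02, 0.1) q [ 0.45  0.75 -0.02  1.55 -1.08  0.58  0.37] x [ 0.7  -0.26  0.35] az 0.36 tilt 41.0 yz 0.18 err 0.000 dq 0.29
8 (-0.03, 0, -0.01, 0.1) q [ 0.8   0.74 -0.17  1.93 -0.79  0.89  1.18] x [ 0.46 -0.26  0.27] az 1.16 tilt 41.0 yz 0.18 err 0.000 dq 0.13

6 (0.045, 0, 0, -0.05) q [-1.04  0.73  1.05  1.13 -1.04  1.01 -0.64] x [0.67 0.41 0.63] az 0.66 tilt 41.0 yz 0.18 err 0.000 dq 0.14
10 (0.0, -0.045, -0.01, 0) q [-0.23  0.51  0.59  1.57 -1.11  0.97  0.22] x [ 0.67 -0.04  0.53] az 0.66 tilt 41.0 yz 0.18 err 0.000 dq 0.11
4 (-0.01, -0.045, -0.02, 0.05) q [ 0.19  0.63  0.46  1.56 -1.09  1.22  0.67] x [ 0.63 -0.22  0.45] az 0.86 tilt 41.0 yz 0.18 err 0.000 dq 0.13
6 (-0.03, 0, -0.02, 0.1) q [ 0.36  0.66  0.38  1.91 -0.82  1.28  1.43] x [ 0.45 -0.22  0.33] az 1.46 tilt 41.0 yz 0.18 err 0.000 dq 0.13

6 (0.045, 0, 0, -0.15) q [-1.16  0.86  1.33  1.07 -0.82  1.02 -1.34] x [0.67 0.41 0.63] az 0.06 tilt 41.0 yz 0.18 err 0.000 dq 0.20
10 (0.0, -0.045, -0.01, -0.05) q [-0.75  0.71  1.24  1.63 -0.92  0.62 -0.97] x [ 0.67 -0.04  0.53] az -0.44 tilt 41.0 yz 0.18 err 0.000 dq 0.10
4 (-0.01, -0.045, -0.02, 0.15) q [ 0.27  0.51  0.18  1.73 -1.11  0.54  0.16] x [ 0.63 -0.22  0.45] az 0.16 tilt 41.0 yz 0.18 err 0.000 dq 0.36
8 (-0.02, 0, -0.015, 0.13) q [ 0.68  0.62 -0.1   1.94 -0.81  0.98  1.11] x [ 0.47 -0.22  0.33] az 1.20 tilt 41.0 yz 0.18 err 0.000 dq 0.16
```

Call:
carry_out --pt "0 0 0.03 0 -0.03" --pt "0 0 0.04 0 -0.03" --pt "0 0 0.04 0 -0.03" --pt "0 0 0.04 0 -0.03" --pt "0 0 0.04 0 -0.03"

```text
time_s: 7.6
eef_pos: [0.3998, 0.2021, 0.635]
ee_rot: [2.907, -0.677, 1.476]
wrist_force: [-0.1, 0.2, 1.1]
width: 0.0
gripper_force: 0.0
```

Call:
carry_out --pt "0 0 0.04 0 -0.03" --pt "0 0 0.04 0 -0.03" --pt "0 0 0.04 0 -0.03" --pt "0 0 0.04 0 -0.03" --pt "0 0 0.04 0 -0.03"

```text
time_s: 8.1
eef_pos: [0.3997, 0.4027, 0.6349]
ee_rot: [2.907, -0.675, 1.327]
wrist_force: [-0.2, 0.3, -0.2]
width: -0.001
gripper_force: 0.0
```

```bash
cat > s3.py <<'E'
from h import *
from sim import *
o,R,d=st()
A=[(6,(.045,0,0,-.05)),(10,(.0,-.045,-.01,0)),(4,(-.01,-.045,-.02,0.05)),(6,(-.03,0,-.02,.1))]
run(o['q'],A)
E
python3 s3.py
```

```text
t 8.1 q [-1.7   0.32  1.21  1.74 -0.84  0.74 -0.45] p [0.4  0.4  0.63] d [ 0.37  0.53 -0.76] az 0.961 tilt 40.6 y [ 0.91 -0.38  0.18] tip [0.46 0.49 0.5 ] F [-0.2  0.3 -0.2]
6 (0.045, 0, 0, -0.05) q [-1.03  0.72  1.06  1.16 -1.05  1.   -0.6 ] x [0.68 0.39 0.63] az 0.62 tilt 40.6 yz 0.19 err 0.000 dq 0.15
10 (0.0, -0.045, -0.01, 0) q [-0.19  0.53  0.59  1.56 -1.11  0.98  0.23] x [ 0.68 -0.06  0.53] az 0.62 tilt 40.6 yz 0.19 err 0.000 dq 0.11
4 (-0.01, -0.045, -0.02, 0.05) q [ 0.22  0.66  0.46  1.52 -1.09  1.22  0.68] x [ 0.64 -0.24  0.45] az 0.82 tilt 40.6 yz 0.19 err 0.000 dq 0.13
6 (-0.03, 0, -0.02, 0.1) q [ 0.4   0.68  0.38  1.87 -0.83  1.29  1.44] x [ 0.46 -0.24  0.33] az 1.42 tilt 40.6 yz 0.19 err 0.000 dq 0.13
```

The simulated arm tracks the real one well, so I'll follow the planned route.

Call:
carry_out --pt "0 0.045 0 0 -0.05" --pt "0 0.045 0 0 -0.05" --pt "0 0.045 0 0 -0.05" --pt "0 0.045 0 0 -0.05" --pt "0 0.045 0 0 -0.05"

```text
time_s: 8.6
eef_pos: [0.6265, 0.4014, 0.6349]
ee_rot: [2.906, -0.675, 1.077]
wrist_force: [-0.2, 0.9, 0.8]
width: -0.001
gripper_force: 0.0
```

Call:
carry_out --pt "0 0.045 0 0 -0.05" --pt "0 0 -0.045 -0.01 0" --pt "0 0 -0.045 -0.01 0" --pt "0 0 -0.045 -0.01 0" --pt "0 0 -0.045 -0.01 0"

```text
time_s: 9.1
eef_pos: [0.6696, 0.2196, 0.5946]
ee_rot: [2.905, -0.674, 1.029]
wrist_force: [0.3, -1.2, 0.1]
width: 0.0
gripper_force: 0.0
```

```bash
cat > s3.py <<'E'
from h import *
from sim import *
o,R,d=st()
for A in ([(6,(.0,-.045,-.01,0)),(4,(-.01,-.045,-.02,0.05)),(6,(-.025,0,-.02,.12))],[(6,(.0,-.045,-.01,0.03)),(4,(-.02,-.045,-.01,0.08)),(6,(-.01,0,-.02,.1))]):
    run(o['q'],A)
E
python3 s3.py
```

```text
t 9.1 q [-0.81  0.55  0.9   1.46 -1.06  0.89 -0.22] p [0.67 0.22 0.59] d [ 0.51  0.4  -0.76] az 0.66 tilt 40.6 y [ 0.76 -0.63  0.18] tip [0.76 0.29 0.46] F [ 0.3 -1.2  0.1]
6 (0.0, -0.045, -0.01, 0) q [-0.19  0.51  0.59  1.57 -1.11  0.96  0.25] x [ 0.67 -0.06  0.53] az 0.61 tilt 40.8 yz 0.20 err 0.000 dq 0.12
4 (-0.01, -0.045, -0.02, 0.05) q [ 0.23  0.65  0.45  1.54 -1.09  1.21  0.69] x [ 0.63 -0.24  0.45] az 0.81 tilt 40.8 yz 0.20 err 0.000 dq 0.13
6 (-0.025, 0, -0.02, 0.12) q [ 0.39  0.71  0.35  1.78 -0.77  1.34  1.45] x [ 0.48 -0.24  0.33] az 1.53 tilt 40.8 yz 0.20 err 0.000 dq 0.13
6 (0.0, -0.045, -0.01, 0.03) q [-0.17  0.54  0.59  1.53 -1.11  1.11  0.38] x [ 0.67 -0.06  0.53] az 0.79 tilt 40.8 yz 0.20 err 0.000 dq 0.13
4 (-0.02, -0.045, -0.01, 0.08) q [ 0.21  0.62  0.55  1.49 -0.99  1.49  0.88] x [ 0.59 -0.24  0.49] az 1.11 tilt 40.8 yz 0.20 err 0.000 dq 0.13
6 (-0.01, 0, -0.02, 0.1) q [ 0.29  0.74  0.44  1.59 -0.71  1.54  1.46] x [ 0.53 -0.24  0.37] az 1.71 tilt 40.8 yz 0.20 err 0.000 dq 0.10
```

```bash
cat > s4.py <<'E'
from h import *
from sim import *
o,R,d=st()
for A in ([(6,(.0,-.045,-.01,0)),(4,(-.01,-.045,-.02,0.05)),(6,(-.022,.005,-.02,.14)),(9,(0,.015,-.012,0)),(4,(0,0,.005,0)),(10,(.008,.002,0,.035))],
          [(6,(.0,-.045,-.01,-.03)),(4,(-.01,-.045,-.02,0.0)),(9,(-.015,.003,-.013,.14)),(9,(0,.015,-.012,0)),(4,(0,0,.005,0)),(10,(.008,.002,0,.035))]):
    print();run(o['q'],A)
E
python3 s4.py
```

```text
t 9.1 q [-0.81  0.55  0.9   1.46 -1.06  0.89 -0.22] p [0.67 0.22 0.59] d [ 0.51  0.4  -0.76] az 0.66 tilt 40.6 y [ 0.76 -0.63  0.18] tip [0.76 0.29 0.46] F [ 0.3 -1.2  0.1]

6 (0.0, -0.045, -0.01, 0) q [-0.19  0.51  0.59  1.57 -1.11  0.96  0.25] x [ 0.67 -0.06  0.53] az 0.61 tilt 40.8 yz 0.20 err 0.000 dq 0.12
4 (-0.01, -0.045, -0.02, 0.05) q [ 0.23  0.65  0.45  1.54 -1.09  1.21  0.69] x [ 0.63 -0.24  0.45] az 0.81 tilt 40.8 yz 0.20 err 0.000 dq 0.13
6 (-0.022, 0.005, -0.02, 0.14) q [ 0.34  0.72  0.32  1.76 -0.73  1.35  1.46] x [ 0.5  -0.21  0.33] az 1.65 tilt 40.8 yz 0.20 err 0.000 dq 0.14
9 (0, 0.015, -0.012, 0) q [ 0.19  0.83  0.21  1.97 -0.97  1.04  1.57] x [ 0.5  -0.08  0.22] az 1.65 tilt 40.8 yz 0.20 err 0.000 dq 0.04
4 (0, 0, 0.005, 0) q [ 0.18  0.79  0.22  1.96 -0.94  1.07  1.53] x [ 0.5  -0.08  0.24] az 1.65 tilt 40.8 yz 0.20 err 0.000 dq 0.01
10 (0.008, 0.002, 0, 0.035) q [ 0.1   0.88  0.2   1.67 -0.71  1.26  1.49] x [ 0.58 -0.06  0.24] az 2.00 tilt 40.8 yz 0.20 err 0.000 dq 0.03

6 (0.0, -0.045, -0.01, -0.03) q [-0.25  0.5   0.62  1.61 -1.11  0.83  0.1 ] x [ 0.67 -0.06  0.53] az 0.43 tilt 40.8 yz 0.20 err 0.000 dq 0.11
4 (-0.01, -0.045, -0.02, 0.0) q [ 0.3   0.57  0.27  1.65 -1.11  0.83  0.43] x [ 0.63 -0.24  0.45] az 0.43 tilt 40.8 yz 0.20 err 0.000 dq 0.15
9 (-0.015, 0.003, -0.013, 0.14) q [ 0.5   0.69  0.08  1.75 -0.59  1.28  1.36] x [ 0.5  -0.22  0.33] az 1.69 tilt 40.8 yz 0.20 err 0.000 dq 0.13
9 (0, 0.015, -0.012, 0) q [ 0.35  0.81 -0.03  1.96 -0.8   0.93  1.45] x [ 0.5  -0.08  0.23] az 1.69 tilt 40.8 yz 0.20 err 0.000 dq 0.04
4 (0, 0, 0.005, 0) q [ 0.34  0.77 -0.02  1.96 -0.79  0.96  1.42] x [ 0.5  -0.08  0.25] az 1.69 tilt 40.8 yz 0.20 err 0.000 dq 0.01
10 (0.008, 0.002, 0, 0.035) q [ 0.24  0.87 -0.02  1.67 -0.55  1.18  1.38] x [ 0.58 -0.06  0.25] az 2.04 tilt 40.8 yz 0.20 err 0.000 dq 0.03
```

Call:
carry_out --pt "0 0 -0.045 -0.01 -0.03" --pt "0 0 -0.045 -0.01 -0.03" --pt "0 0 -0.045 -0.01 -0.03" --pt "0 0 -0.045 -0.01 -0.03" --pt "0 0 -0.045 -0.01 -0.03"

```text
time_s: 9.6
eef_pos: [0.6695, -0.0053, 0.5451]
ee_rot: [2.905, -0.675, 0.878]
wrist_force: [1.5, -0.2, 0.4]
width: 0.001
gripper_force: 0.0
```

Call:
carry_out --pt "0 0 -0.045 -0.01 -0.03" --pt "0 -0.01 -0.045 -0.02 0" --pt "0 -0.01 -0.045 -0.02 0" --pt "0 -0.01 -0.045 -0.02 0" --pt "0 -0.01 -0.045 -0.02 0"

```text
time_s: 10.1
eef_pos: [0.6294, -0.2296, 0.4553]
ee_rot: [2.904, -0.675, 0.849]
wrist_force: [-0.1, -0.3, -0.8]
width: -0.0
gripper_force: 0.0
```

Call:
carry_out --pt "0 -0.015 0 -0.012 0.14" --pt "0 -0.015 0 -0.012 0.14" --pt "0 -0.015 0 -0.012 0.14" --pt "0 -0.015 0 -0.012 0.14" --pt "0 -0.015 0 -0.012 0.14"

```text
time_s: 10.6
eef_pos: [0.5544, -0.2284, 0.3953]
ee_rot: [2.903, -0.674, 1.554]
wrist_force: [-0.1, -0.4, -1.4]
width: 0.002
gripper_force: 0.0
```

```bash
cat > go.py <<'E'
from h import *
import sys
o,R,d=st();eye,top,az=ring()
dy=az-np.arctan2(d[1],d[0]);print('dyaw',dy)
d2=Ro.from_euler('z',dy).as_matrix()@d
for k in (.15,.08,.04,-.015): 
    p=eye+[0,0,.003]-d2*(.173+k);print(k,p.round(3),(p-o['eef_pos']).round(3))
E
python3 go.py
```

```text
t 10.6 q [ 0.461  0.633  0.117  1.688 -0.859  1.155  0.959] p [ 0.5544 -0.2284  0.3953] d [ 0.246  0.602 -0.759] az 1.183 tilt 40.6 y [ 0.969 -0.164  0.185] tip [ 0.597  -0.1242  0.2639] F [-0.1 -0.4 -1.4]
dyaw 0.4899719481227085
0.15 [ 0.507 -0.201  0.348] [-0.047  0.027 -0.047]
0.08 [ 0.503 -0.156  0.295] [-0.052  0.072 -0.1  ]
0.04 [ 0.5   -0.13   0.265] [-0.055  0.098 -0.131]
-0.015 [ 0.496 -0.094  0.223] [-0.058  0.134 -0.172]
```

Next is k=0.08, meaning 8 cm short of the ring, and then one close look with the wrist camera.

Call:
carry_out --pt "0 -0.012 0.008 -0.015 0.12" --pt "0 -0.012 0.008 -0.015 0.12" --pt "0 -0.012 0.012 -0.02 0.12" --pt "0 -0.012 0.02 -0.025 0.13" --pt "0 -0.004 0.024 -0.025 0"

```text
time_s: 11.1
eef_pos: [0.503, -0.1561, 0.2947]
ee_rot: [2.903, -0.672, 2.041]
wrist_force: [0.5, -0.0, 0.4]
width: -0.0
gripper_force: 0.0
```

```bash
python3 go.py; python3 - <<'E'
from h import *
o,R,d=st();snap('wrist','w1.png');s=snap('scene')
im=s['image'][140:260,190:350];cv2.imwrite('pics/s1.png',cv2.resize(im,None,fx=5,fy=5,interpolation=cv2.INTER_CUBIC)[:,:,::-1])
np.savez('pics/wp.npz',p=o['eef_pos'],R=R)
E
```

```text
t 11.1 q [ 0.423  0.735  0.019  1.839 -0.693  1.096  1.32 ] p [ 0.503  -0.1561  0.2947] d [-0.064  0.646 -0.761] az 1.669 tilt 40.5 y [0.933 0.309 0.185] tip [ 0.492  -0.0443  0.1632] F [ 0.5 -0.   0.4]
dyaw 0.003727111555084317
0.15 [ 0.507 -0.201  0.349] [ 0.004 -0.045  0.054]
0.08 [ 0.503 -0.156  0.295] [-0.001  0.001  0.001]
0.04 [ 0.5   -0.13   0.265] [-0.003  0.026 -0.03 ]
-0.015 [ 0.496 -0.094  0.223] [-0.007  0.062 -0.072]
t 11.1 q [ 0.423  0.735  0.019  1.839 -0.693  1.096  1.32 ] p [ 0.503  -0.1561  0.2947] d [-0.064  0.646 -0.761] az 1.669 tilt 40.5 y [0.933 0.309 0.185] tip [ 0.492  -0.0443  0.1632] F [ 0.5 -0.   0.4]
```

View pics/w1.png

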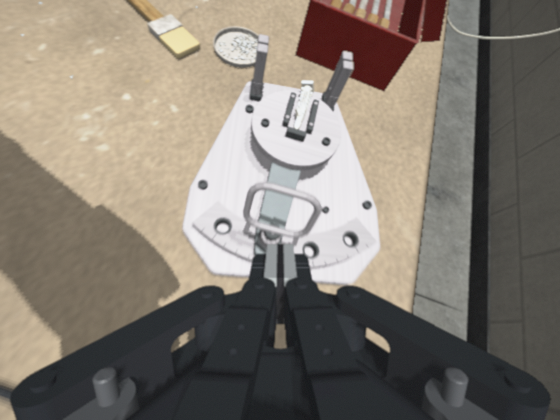

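View pics/s1.png

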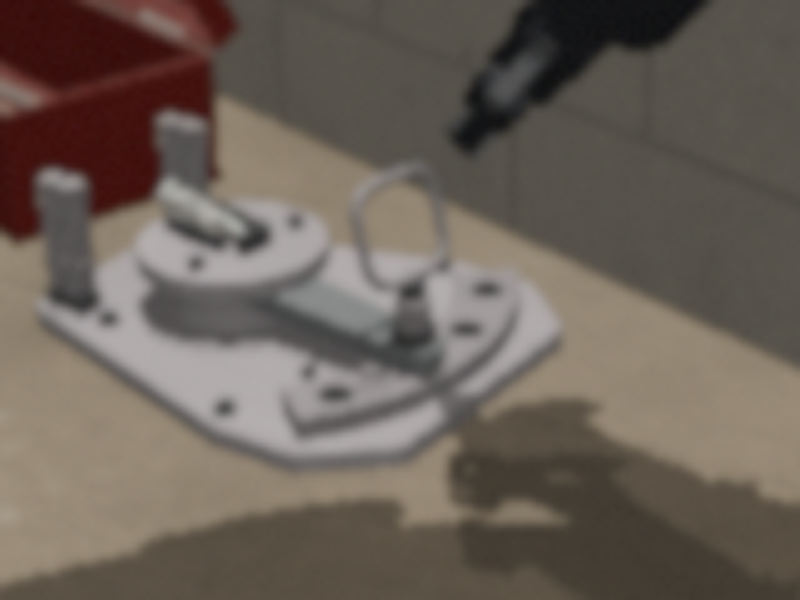

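The wrist view shows the ring's top bar running from about (262,186) to (310,195), with the fingertips at (280,250) heading into the opening at about (283,210). I'll check the bar's position from the wrist depth.

```bash
python3 - <<'E'
from h import *
s=dict(np.load('pics/wrist.npz'));m=np.load('pics/wp.npz')
T=s['T_tool_cam'];Ki=np.linalg.inv(s['mtx'])
P=[]
for v in range(175,245):
  for u in range(235,335):
    z=s['range_z'][v,u]
    if z<=0: continue
    c=T[:3,:3]@(Ki@[u,v,1]*z)+T[:3,3];x=m['R']@c+m['p']
    if .11<x[2]<.16 and abs(x[1]-.015)<.02: P.append(x)
P=np.array(P);t=P[P[:,2]>.12]
print(len(P),P.min(0),P.max(0),'top median',np.median(t,0),t.min(0),t.max(0))
print(ring()[:2])
E
```

```text
725 [0.45530291 0.00698062 0.11008884] [0.5146444  0.02137566 0.129278  ] top median [0.48403417 0.01555072 0.126126  ] [0.45806683 0.00986171 0.12000468] [0.51153773 0.02137566 0.129278  ]
(array([0.48581554, 0.00788851, 0.1       ]), array([0.4851042 , 0.01485227, 0.125     ]))
```

Call:
carry_out --pt "0 -0.001 0.013 -0.015 0" --pt "0 -0.001 0.013 -0.015 0" --pt "0 -0.001 0.013 -0.014 0"

```text
time_s: 11.5
eef_pos: [0.5007, -0.1174, 0.2516]
ee_rot: [2.903, -0.671, 2.038]
wrist_force: [0.5, -0.1, 0.3]
width: -0.003
gripper_force: 0.0
```

Call:
carry_out --pt "0 -0.001 0.013 -0.015 0" --pt "0 -0.001 0.013 -0.014 0" --pt "0 0 0 0 0"

```text
time_s: 11.8
eef_pos: [0.498, -0.0898, 0.2219]
ee_rot: [2.905, -0.676, 2.04]
wrist_force: [0.4, 0.1, 0.1]
width: -0.0
gripper_force: 0.0
```

```bash
python3 go.py; python3 - <<'E'
from h import *
s=snap('wrist');im=s['image'][120:300,160:400];cv2.imwrite('pics/w2.png',cv2.resize(im,None,fx=3,fy=3)[:,:,::-1])
E
```

```text
t 11.8 q [ 0.365  0.831 -0.053  1.947 -0.812  0.885  1.401] p [ 0.498  -0.0898  0.2219] d [-0.066  0.648 -0.759] az 1.672 tilt 40.7 y [0.933 0.309 0.183] tip [0.4866 0.0223 0.0906] F [0.4 0.1 0.1]
dyaw 0.0003203321205880183
0.15 [ 0.507 -0.201  0.348] [ 0.009 -0.112  0.126]
0.08 [ 0.503 -0.156  0.295] [ 0.005 -0.066  0.073]
0.04 [ 0.5   -0.13   0.265] [ 0.002 -0.04   0.043]
-0.015 [ 0.496 -0.095  0.223] [-0.002 -0.005  0.001]
```

View pics/w2.png

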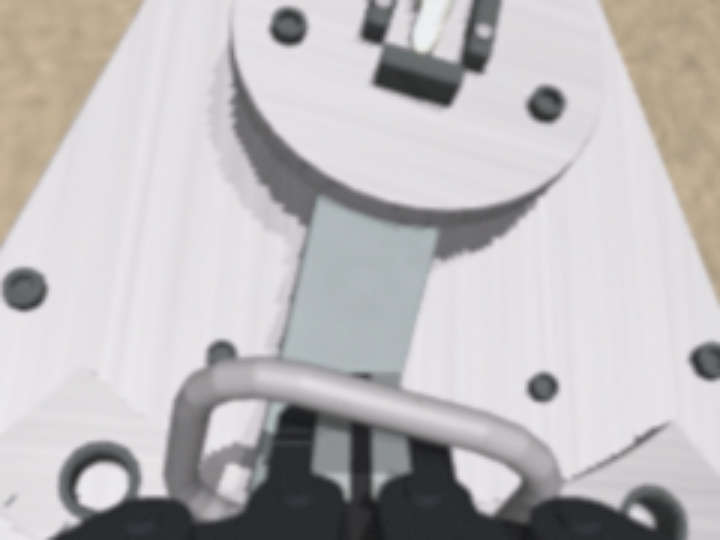

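Both fingers are under the bar with the tips beyond it; the bar runs from crop (200,375) to (545,465) and the fingers sit at columns 270–450. I'll lift gently.

Call:
carry_out --pt "0 0 0 0.003 0" --pt "0 0 0 0.003 0"

```text
time_s: 12.05
eef_pos: [0.4986, -0.0922, 0.2294]
ee_rot: [2.903, -0.671, 2.039]
wrist_force: [-0.5, -0.5, -1.0]
width: 0.003
gripper_force: 0.0
```

Call:
carry_out --pt "0 0 0 0.003 0" --pt "0 0 0 0.003 0"

```text
time_s: 12.25
eef_pos: [0.4984, -0.0924, 0.2345]
ee_rot: [2.905, -0.67, 2.038]
wrist_force: [2.3, -1.0, -6.5]
width: -0.003
gripper_force: 2.8
```

Call:
carry_out --pt "0 0 0 0.002 0" --pt "0 0 0 0 0"

```text
time_s: 12.45
eef_pos: [0.4984, -0.0921, 0.2364]
ee_rot: [2.905, -0.67, 2.038]
wrist_force: [0.4, -3.5, -6.4]
width: 0.0
gripper_force: 3.5
```

Call:
carry_out --pt "0 0 0 0.003 0" --pt "0 0 0 0.003 0"

```text
time_s: 12.65
eef_pos: [0.4983, -0.092, 0.2422]
ee_rot: [2.905, -0.671, 2.038]
wrist_force: [2.0, -4.8, -8.6]
width: 0.005
gripper_force: 4.7
```

Call:
carry_out --pt "0 0 0 0.003 0" --pt "0 0 0 0.002 0" --pt "0 0 0 0 0"

```text
time_s: 12.95
eef_pos: [0.4983, -0.092, 0.2473]
ee_rot: [2.905, -0.67, 2.038]
wrist_force: [0.7, -5.3, -9.0]
width: 0.001
gripper_force: 4.8
```

```bash
python3 - <<'E'
from h import *
o,R,d=st();s=snap('wrist')
T=s['T_tool_cam'];Ki=np.linalg.inv(s['mtx']);P=[]
for v in range(200,300):
  for u in range(200,360):
    z=s['range_z'][v,u]
    if z<=0: continue
    x=R@(T[:3,:3]@(Ki@[u,v,1]*z)+T[:3,3])+o['eef_pos']
    if .12<x[2]<.17 and abs(x[1]-.018)<.02: P.append(x)
P=np.array(P);P=P[(P[:,1]>.005)];t=P
print(len(t),np.median(t,0),np.percentile(t[:,2],[50,90,99]),t.min(0),t.max(0))
E
```

```text
t 12.95 q [ 0.359  0.785 -0.04   1.942 -0.792  0.923  1.364] p [ 0.4983 -0.092   0.2473] d [-0.063  0.645 -0.762] az 1.668 tilt 40.4 y [0.933 0.308 0.183] tip [0.4874 0.0195 0.1155] F [ 0.7 -5.3 -9. ]
3081 [0.48414154 0.0138038  0.14136227] [0.14136227 0.14601162 0.16554324] [0.45539162 0.00501303 0.12000158] [0.51393065 0.02762415 0.16790177]
```

Lift is about 16 mm, by both the spring force and the camera. Now I'll swing about the jig axis in small arcs.

Call:
carry_out --pt "0 0 0 0.001 0" --pt "0 0.0058 0.0009 0 0.025" --pt "0 0.0058 0.0009 0 0.025"

```text
time_s: 13.3
eef_pos: [0.5094, -0.0905, 0.2479]
ee_rot: [2.907, -0.671, 2.088]
wrist_force: [-0.3, -5.4, -8.6]
width: 0.002
gripper_force: 5.2
```

Call:
carry_out --pt "0 0.0058 0.0009 0 0.025" --pt "0 0.0058 0.0009 0 0.025" --pt "0 0 0 0 0"

```text
time_s: 13.6
eef_pos: [0.522, -0.0882, 0.2478]
ee_rot: [2.906, -0.67, 2.14]
wrist_force: [2.3, -5.5, -9.0]
width: -0.001
gripper_force: 5.0
```

```bash
cat > bar.py <<'E'
from h import *
# arm angle and ring height: bar direction from wrist depth
o,R,d=st();s=snap('wrist')
T=s['T_tool_cam'];Ki=np.linalg.inv(s['mtx'])
vv,uu=np.mgrid[180:300,170:390];z=s['range_z'][180:300,170:390]
c=np.stack([uu*z,vv*z,z],-1).reshape(-1,3)[z.ravel()>0]@(np.eye(3))
c=c@Ki.T
X=(c@T[:3,:3].T+T[:3,3])@R.T+o['eef_pos']
sw=np.arctan2(o['eef_pos'][1]-C[1],o['eef_pos'][0]-C[0])
# bar points: radius .12-.132 from axis, height >.118 and not within finger (below bar)
u=X[:,:2]-C;rr=np.hypot(*u.T);m=(rr>.105)&(rr<.15)&(X[:,2]>.112)&(X[:,2]<.16)
P=X[m];
# highest points per angle bin
a=np.arctan2(u[m][:,1],u[m][:,0])-A0
for b in np.arange(-.3,.75,.05):
    k=(a>=b)&(a<b+.05)
    if k.sum()>5: print('%.2f n%d rad %.3f-%.3f z90 %.4f'%(b,k.sum(),rr[m][k].min(),rr[m][k].max(),np.percentile(P[k,2],90)))
E
python3 bar.py
```

```text
t 13.6 q [ 0.324  0.809 -0.032  1.855 -0.715  0.994  1.343] p [ 0.522  -0.0882  0.2478] d [-0.129  0.635 -0.762] az 1.771 tilt 40.4 y [0.897 0.402 0.183] tip [0.4997 0.0216 0.116 ] F [ 2.3 -5.5 -9. ]
-0.15 n187 rad 0.126-0.137 z90 0.1359
-0.10 n411 rad 0.123-0.150 z90 0.1533
-0.05 n342 rad 0.122-0.150 z90 0.1555
-0.00 n911 rad 0.121-0.149 z90 0.1581
0.05 n788 rad 0.115-0.146 z90 0.1566
0.10 n729 rad 0.114-0.145 z90 0.1583
0.15 n443 rad 0.121-0.140 z90 0.1580
0.20 n281 rad 0.122-0.143 z90 0.1577
0.25 n286 rad 0.123-0.135 z90 0.1416
0.30 n91 rad 0.127-0.135 z90 0.1366
```

The ring follows, with the arm at about 0.09 rad. I'll continue past half-way.

Call:
carry_out --pt "0 0.0056 0.0015 0 0.025" --pt "0 0.0056 0.0015 0 0.025" --pt "0 0.0056 0.0015 0 0.025" --pt "0 0.0056 0.0015 0 0.025" --pt "0 0 0 0 0"

```text
time_s: 14.15
eef_pos: [0.5444, -0.0823, 0.2478]
ee_rot: [2.906, -0.67, 2.24]
wrist_force: [2.2, -5.4, -9.5]
width: 0.0
gripper_force: 5.1
```

Call:
carry_out --pt "0 0.0055 0.0021 0 0.025" --pt "0 0.0055 0.0021 0 0.025" --pt "0 0.0044 0.0017 0 0.02" --pt "0 0 0 0 0"

```text
time_s: 14.55
eef_pos: [0.5598, -0.0766, 0.2477]
ee_rot: [2.907, -0.67, 2.309]
wrist_force: [3.6, -6.1, -8.8]
width: 0.0
gripper_force: 5.4
```

```bash
python3 bar.py
```

```text
t 14.55 q [ 0.269  0.853 -0.029  1.716 -0.606  1.107  1.327] p [ 0.5598 -0.0766  0.2477] d [-0.234  0.603 -0.763] az 1.941 tilt 40.3 y [0.817 0.548 0.183] tip [0.5193 0.0277 0.1158] F [ 3.6 -6.1 -8.8]
-0.00 n27 rad 0.128-0.136 z90 0.1330
0.05 n446 rad 0.124-0.150 z90 0.1401
0.10 n286 rad 0.122-0.150 z90 0.1545
0.15 n718 rad 0.121-0.150 z90 0.1579
0.20 n835 rad 0.115-0.147 z90 0.1581
0.25 n886 rad 0.114-0.146 z90 0.1567
0.30 n489 rad 0.114-0.142 z90 0.1590
0.35 n333 rad 0.122-0.143 z90 0.1573
0.40 n209 rad 0.123-0.142 z90 0.1564
0.45 n266 rad 0.125-0.135 z90 0.1388
```

The arm is at about 0.27 rad, past half-way. I'll swing to just short of the hole, then lower so the pin can spring in.

Call:
carry_out --pt "0 0.005 0.0022 0 0.023" --pt "0 0.005 0.0022 0 0.023" --pt "0 0.005 0.0023 0 0.023" --pt "0 0 0 0 0"

```text
time_s: 15.0
eef_pos: [0.5749, -0.0699, 0.2478]
ee_rot: [2.907, -0.669, 2.378]
wrist_force: [4.1, -6.1, -9.5]
width: 0.002
gripper_force: 5.5
```

Call:
carry_out --pt "0 0 0 -0.003 0" --pt "0 0 0 -0.003 0" --pt "0 0 0 0 0"

```text
time_s: 15.3
eef_pos: [0.5747, -0.0702, 0.2418]
ee_rot: [2.906, -0.67, 2.377]
wrist_force: [4.1, -6.0, -8.9]
width: -0.002
gripper_force: 5.2
```

Call:
carry_out --pt "0 0 0 -0.003 0" --pt "0 0 0 -0.003 0" --pt "0 0 0 0 0"

```text
time_s: 15.6
eef_pos: [0.5747, -0.0702, 0.236]
ee_rot: [2.906, -0.67, 2.377]
wrist_force: [3.4, -6.4, -7.0]
width: -0.002
gripper_force: 4.8
```

```bash
python3 bar.py
```

```text
t 15.6 q [ 0.248  0.889 -0.033  1.663 -0.571  1.135  1.336] p [ 0.5747 -0.0702  0.236 ] d [-0.274  0.586 -0.762] az 2.008 tilt 40.3 y [0.778 0.601 0.183] tip [0.5272 0.0313 0.1041] F [ 3.4 -6.4 -7. ]
0.10 n196 rad 0.125-0.150 z90 0.1262
0.15 n323 rad 0.123-0.150 z90 0.1433
0.20 n463 rad 0.122-0.150 z90 0.1461
0.25 n1018 rad 0.121-0.150 z90 0.1486
0.30 n884 rad 0.115-0.148 z90 0.1471
0.35 n910 rad 0.114-0.146 z90 0.1515
0.40 n555 rad 0.122-0.145 z90 0.1522
0.45 n471 rad 0.122-0.143 z90 0.1554
0.50 n513 rad 0.124-0.143 z90 0.1568
0.55 n91 rad 0.127-0.143 z90 0.1580
```

The spring load is still on the finger below the plate-riding height, so the pin is already entering the hole. I'll lower fully.

Call:
carry_out --pt "0 0 0 -0.003 0" --pt "0 0 0 -0.003 0" --pt "0 0 0 -0.002 0" --pt "0 0 0 0 0"

```text
time_s: 16.05
eef_pos: [0.5745, -0.0691, 0.229]
ee_rot: [2.904, -0.673, 2.379]
wrist_force: [2.6, -5.0, -2.0]
width: 0.001
gripper_force: 2.7
```

Call:
carry_out --pt "0 0 0 -0.003 0" --pt "0 0 0 -0.002 0" --pt "0 0 0 0 0"

```text
time_s: 16.35
eef_pos: [0.5736, -0.0674, 0.2236]
ee_rot: [2.904, -0.677, 2.381]
wrist_force: [-0.9, -0.4, -0.6]
width: -0.0
gripper_force: 0.0
```

```bash
python3 bar.py
```

```text
t 16.35 q [ 0.248  0.908 -0.039  1.667 -0.576  1.12   1.348] p [ 0.5736 -0.0674  0.2236] d [-0.279  0.59  -0.757] az 2.012 tilt 40.8 y [0.777 0.602 0.184] tip [0.5254 0.0348 0.0925] F [-0.9 -0.4 -0.6]
0.10 n243 rad 0.125-0.150 z90 0.1323
0.15 n527 rad 0.123-0.150 z90 0.1353
0.20 n496 rad 0.121-0.148 z90 0.1352
0.25 n857 rad 0.121-0.146 z90 0.1369
0.30 n813 rad 0.121-0.144 z90 0.1356
0.35 n833 rad 0.121-0.142 z90 0.1397
0.40 n527 rad 0.122-0.141 z90 0.1408
0.45 n482 rad 0.122-0.140 z90 0.1434
0.50 n477 rad 0.123-0.140 z90 0.1451
0.55 n84 rad 0.127-0.139 z90 0.1466
```

The finger is unloaded, so I'll back straight out along the tool axis.

Call:
carry_out --pt "0 0.0028 -0.0059 0.0075 0" --pt "0 0.0042 -0.0089 0.0113 0" --pt "0 0.0056 -0.0118 0.015 0"

```text
time_s: 16.7
eef_pos: [0.5866, -0.0952, 0.2578]
ee_rot: [2.905, -0.675, 2.38]
wrist_force: [-0.4, 0.1, -0.2]
width: -0.004
gripper_force: 0.0
```

Call:
carry_out --pt "0 0.0056 -0.0118 0.015 0" --pt "0 0.0056 -0.0118 0.015 0" --pt "0 0.0056 -0.0118 0.015 0" --pt "0 0.0056 -0.0118 0.015 0" --pt "0 0 0 0 0"

```text
time_s: 17.2
eef_pos: [0.61, -0.1447, 0.3196]
ee_rot: [2.903, -0.669, 2.378]
wrist_force: [-0.6, -0.5, -0.1]
width: -0.002
gripper_force: 0.0
```

```bash
python3 - <<'E'
from h import *
o,R,d=st();s=snap('wrist','w3.png')
T=s['T_tool_cam'];Ki=np.linalg.inv(s['mtx'])
vv,uu=np.mgrid[120:300,170:390];z=s['range_z'][120:300,170:390];k=z.ravel()>0
c=(np.stack([uu*z,vv*z,z],-1).reshape(-1,3)[k])@Ki.T
X=(c@T[:3,:3].T+T[:3,3])@R.T+o['eef_pos']
u=X[:,:2]-C;rr=np.hypot(*u.T);a=np.arctan2(u[:,1],u[:,0])-A0
m=(rr>.1)&(rr<.15)&(X[:,2]>.09)&(X[:,2]<.17)
print(m.sum(),'ang',np.percentile(a[m],[1,99]),'mid',np.percentile(a[m],[1,99]).mean(),'zmax',np.percentile(X[m,2],[90,97,99.5]))
t=m&(abs(a-.349)<.1)&(X[:,2]>.11);print('top',np.median(X[t],0),ring(.349)[1])
E
```

```text
t 17.2 q [ 0.317  0.843  0.008  1.456 -0.504  1.396  1.28 ] p [ 0.61   -0.1447  0.3196] d [-0.271  0.587 -0.763] az 2.004 tilt 40.3 y [0.778 0.6   0.185] tip [ 0.563  -0.0431  0.1877] F [-0.6 -0.5 -0.1]
762 ang [0.11989477 0.55914208] mid 0.33951842847692737 zmax [0.12743048 0.12795742 0.12854646]
top [0.52651734 0.02743483 0.12688101] [0.52719599 0.02678734 0.125     ]
```

View pics/w3.png

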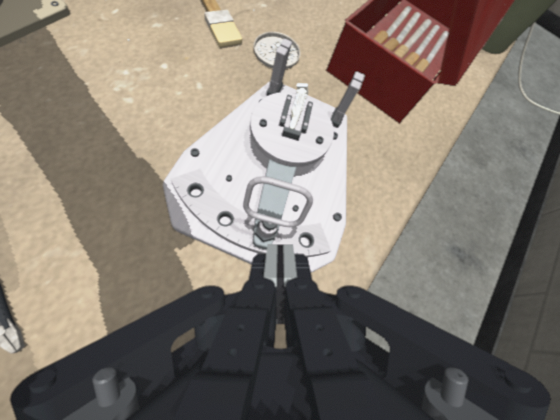

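The picture shows the pin at (267,235) in the next hole, with two free holes on one side, (195,190) and (225,218), and one on the other at (305,240). The ring top is back at its home height and the blank lies in its nest at (298,110). Handing in.

```bash
python3 -c "
from h import *
print(ticket.sign_off())"
```

```text
the job is handed in; nothing more can be done
None
```

The arm is one hole further counter-clockwise with the index pin home in it, the blank is still in its nest, the gripper is clear of everything, and the job was handed in at about 17 s; the sign-off gave no verdict.

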